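Clear the hand-over mat and offer the dish

TASK

Slide the flat scraper from the black mat blade-first into the slot of the wooden holder, fully home, and let go. Then lift the dish with the lime by one ear, turn it a quarter turn so that the free ear points away from you, square across the mat, and finish holding it by the near ear, level and still, centred over the mat with its foot about 8 cm above the counter, for a colleague on the far side to take. Keep the lime in the middle of the dish throughout and leave everything else alone.

Things in the scene. Friction and masses are not known exactly. Their poses are not given: they have to be found in the camera images.
- mat: thin black rubber mat fixed to the counter, 160 mm along its x by 200 mm along its y, 3 mm thick; origin at the centre of its underside (on the counter). Its +x axis points away from the robot towards the colleague, turned by up to 0.2 rad from the world x
- scraper: loose flat scraper, about 0.16 kg: steel blade 120 mm long (x -50 to +70 mm), 90 mm wide (y), 4 mm thick, with an upright black grip on its rear half. Origin on the blade's underside; +x is the leading edge, which enters the slot; z up. Starts flat on the mat (underside 3 mm above the counter), leading edge away from the robot, turned up to 0.5 rad
- scraper_grip (a point): middle of the scraper's black grip, 22 mm behind the scraper's origin and 24 mm above its underside. The grip is a block 56 mm long (x), 18 mm thick (y, to be gripped across this), from 4 to 44 mm above the underside
- scraper_tip (a point): middle of the scraper's leading edge: 70 mm ahead of the scraper's origin, 2 mm above its underside
- rack: pale wooden slotted holder fixed to the counter left or right of the mat, 120 mm along x, 124 mm along y, 40 mm high; origin at the centre of its underside. +x points away from the robot, turned up to 0.25 rad. Its base is a flat ledge 20 mm high over the whole length; a roof (30 to 40 mm above the counter) covers x from 0 to +60 mm, leaving a level slot under it
- rack_mouth (a point): middle of the slot's mouth, at x = 0 of the holder, 25 mm above the counter. The slot is 10 mm high (20 to 30 mm above the counter), 100 mm wide, open towards the holder's -x and closed by a stop 50 mm inside. Home: the scraper's leading edge is at the stop, its underside on the ledge, its grip outside
- dish: loose white plastic dish, 0.11 to 0.18 kg, 144 mm across, rim 26 mm high, foot 76 mm across, inside a shallow cone (12 degrees) lowest in the middle. Two upright ears stand on the rim at its +y and -y. Origin at the centre of the underside, z up. Starts on the counter on the side of the mat opposite to the holder, ears to left and right, turned up to 0.35 rad
- dish_ear1 (a point): middle of the flat ear on the dish's +y side, 80 mm from the dish's centre, 43 mm above its underside. Each ear is 10 mm thick (along y), 40 mm wide (x), from 20 to 66 mm above the underside; grip it across the 10 mm, one finger inside and one outside the rim; about 40 N of grip keeps the dish level
- dish_ear2 (a point): the same for the ear on the dish's -y side
- dish_in (a point): middle of the dish's inner floor, 11 mm above its underside
- lime_center (a point): centre of a loose firm lime, a ball 38 mm across, 35 g, which lies in the middle of the dish and can roll
- tape: bystander: roll of tape lying flat, 80 mm across, 24 mm high; origin centre of underside
- cup: bystander: clear portion cup 68 mm across, 45 mm high; origin centre of underside
- carton1: bystander: small green carton 55 x 75 x 28 mm high, between robot and mat, left; origin centre of underside
- carton2: bystander: small green carton 55 x 75 x 28 mm high, between robot and mat, right; origin centre of underside
- shaker: bystander: salt shaker 36 mm across, 60 mm high, beyond the mat; origin centre of underside
- mug: bystander: black mug 84 mm across, 75 mm high, far left; origin centre of underside
Things that resemble listed ones, but are neither listed nor needed, are in the scene too. Leave any yellow look-alike of the dish alone.

How it is judged:
On the way, in this order (a step that is already met when the one before it is completed fails the run):
1. the scraper is fully home in the holder's slot and let go (x of scraper_tip in the frame of rack between 0.04 and 0.055 m and z of scraper_tip in the frame of rack between 0.017 and 0.032 m and y of scraper_tip in the frame of rack between -0.012 and 0.012 m and angle between the x axis of scraper and the x axis of rack, either way round below 0.2 rad and angle between scraper's own z axis and vertical below 0.15 rad and contact force between the fingers and scraper below 0.3 N and linear speed of scraper below 0.03 m/s), for 0.2 s.
2. the dish is lifted clear of the counter with the lime in its middle (height (world z) of dish above 0.03 m and contact force between the fingers and dish above 0.5 N and distance between lime_center and dish_in below 0.035 m), for 0.2 s.
At the end, for the whole second after the job is handed in: scraper in the slot within 10 mm of the stop, released; dish held from the robot's side, centre within 40 mm of the mat's centre in plan, foot 45 to 130 mm above the counter, level within 8 deg, ears along the mat's x within 11 deg, still, lime within 28 mm (3D) of the inner floor's middle (x of scraper_tip in the frame of rack between 0.04 and 0.055 m and z of scraper_tip in the frame of rack between 0.017 and 0.032 m and y of scraper_tip in the frame of rack between -0.012 and 0.012 m and angle between the x axis of scraper and the x axis of rack, either way round below 0.2 rad and angle between scraper's own z axis and vertical below 0.15 rad and contact force between the fingers and scraper below 0.3 N and horizontal distance between dish and mat below 0.04 m and height (world z) of dish between 0.045 and 0.13 m and angle between dish's own z axis and vertical below 0.14 rad and angle between the y axis of dish and the x axis of mat, either way round below 0.2 rad and x of the grasp point in the frame of mat below -0.02 m and distance between lime_center and dish_in below 0.028 m and linear speed of dish below 0.04 m/s and angular speed of dish below 0.3 rad/s and contact force between the fingers and dish above 0.5 N); the arm keeps its last pose, push and grip.
It fails at once if the lime rolls away from the middle of the dish or out of it (more than 30 mm) (horizontal distance between lime_center and dish_in above 0.03 m).
It fails at once if the dish is tipped by more than 14 degrees (angle between dish's own z axis and vertical above 0.25 rad).
It fails at once if another thing on the counter is pushed away by more than 30 mm (distance of any of tape, cup, carton1, carton2, shaker, mug from where it was at the start of the episode above 0.03 m).
It also fails if it takes over 67 s, if anything falls off the work surface, if the arm or the gripper's body presses on something with over 40 N, if the wrist force passes 120 N, or if a joint passes its speed limit or range.

ROBOT

A 7-joint arm with a two-finger parallel gripper is mounted at the origin on the work surface. World frame = base frame: x ahead of the robot, y to its left, z up, the work surface at z = 0. Lengths are in m, angles in rad, forces in N, time in s.
With the tool pointing down it reaches from about 0.4 to 0.85 m from the base axis. Payload 4.5 kg.
Tool frame: the origin (TCP) lies midway between the tips of the shut fingers; the grasp point (between the pads) lies 19 mm behind it; x points along the fingers, y is the direction in which the jaws open and shut, and the axes are right-handed (so a half turn about x gives the same grasp; the last joint's range is limited). The gripper opens to 88 mm and grips with 3 to 60 N. Pads are 18 mm wide; open, the fingers measure 123 mm over their backs; the gripper's body (75 mm by 187 mm) begins 45 mm behind the grasp point.
Start: joints at [1.281, 0.689, -0.195, 1.565, 0.157, 0.902, -0.215], TCP at [0.199, -0.593, 0.239] pointing down, gripper open.
Joint ranges: [-3.01, 3.01], [-0.46, 2.08], [-1.47, 1.51], [0.13, 2.56], [-1, 4.14], [0.04, 2.09], [-2.66, 2.66]. Speed limits (rad/s): [2.57, 2.57, 3.14, 3.14, 3.14, 3.14, 3.14].

INTERFACE

Orientations are given as a unit quaternion [x, y, z, w].
In Python, from plant import r gives the robot as it stands.
- The arm moves only by the tool arm_command, never from a script. Its argument "plan" is a list of rows, each a list of 5 numbers: the finger opening in m, from 0 to 0.0881, then the shift along the tool's x, y, z in m, then the turn about the tool's x in rad. In form: [[grip, dx, dy, dz, roll], ...]. A call has 1 to 12 rows; each row shifts and turns the commanded pose from where the row before left it, along the tool's axes as they then stand; what a row does not reach is not made up. A row lasts 1/8 s, in which the tool goes at most 62.5 mm and 10.7 degrees, less where a joint would pass 70% of its speed; a pose out of reach is approached as far as the arm can. A call is refused whole if a number of a shift passes 0.0625 or a number of a turn 0.188, either way. A call with a gripper value outside its range is refused whole. The fingers move at their own pace and stop on an object; "force" is the grip in N (left out, the last holds). Time passes only in rows, so rows that do not move let the fingers close. It gives the time, the measured TCP pose, the force and the opening at its end, in the units of the state.
- r.get_state(): the state, without advancing time (a new reading comes with each control period).
- r.snapshot(name): name is "scene" or "top"; returns (picture, depth): 400x640x3 uint8, red, green, blue; 400x640 float32, m along the optical axis (not along the pixel's ray), 0 where there is no reading.
- r.calibration(name): a dict with "fx", "fy", "cx", "cy" (pixels), "k1" (the pictures are not rectified: a ray, as slopes to the right and down, at radius r is drawn at 1 + k1 r^2 times it, then the intrinsics apply), "eye" and "orientation" of the camera in the world. Camera axes: x right, y down, z forward; pixel columns grow to the right and rows downward; lengths in m; the calibration is good to about 2 mm. A picture is of the moment at which its call begins. calibration takes no time and is no camera call.
- r.finish_job(): hands the job in, once; it reports no verdict.
The state is a dict: "clock": time; "q": joint angles; "qd": joint speeds; "joint_torque": joint torques, N m; "tool_pos": TCP position; "eef_rot": TCP orientation; "contact_force": force on the tool from outside, world axes, zero at the start; "moment": the same for the moment, N m; "opening": opening from 0.0 (shut) to 1.0 (fully open).
Only numpy, scipy, OpenCV 4.12 (cv2) and the standard library are available. Lean on these libraries where they do the work, as an engineer would, in place of code of your own. Each camera call takes 0.05 s, during which the arm holds its last target.

## Working session

There is one attempt and no reset: what is moved stays moved. The work goes in short steps, Python scripts to look and compute and a tool call to move; the robot and the scene stay as the last step left them, time stands still between calls to the robot, and variables do not carry over. Pictures are saved under pics/ and viewed, and the job is handed in when it is done.

Besides the shell and the picture viewer there is one more tool, called after ">>>" by a JSON object that holds its "fn" and its "kwargs", one argument or row to a line. arm_command: Moves the arm, as the interface text tells. Its arguments: {"type":"object","properties":{"plan":{"type":"array","items":{"type":"array","items":{"type":"number"}}},"force":{"type":"number"}},"required":["plan"]}

```bash
ls; mkdir -p pics; python3 - <<'E'
from plant import r
import cv2,numpy as np
print(r.get_state())
for n in("scene","top"):
    print(n,r.calibration(n))
    p,d=r.snapshot(n)
    cv2.imwrite(f"pics/{n}0.png",p[:,:,::-1]); np.save(f"{n}0.npy",d); np.save(f"{n}0c.npy",p)
E
```

```text
pics
{'clock': 0.0, 'q': array([ 1.28080224,  0.68998228, -0.19451016,  1.56631868,  0.15734867,
        0.90250975, -0.21506707]), 'qd': array([-0.00079792, -0.00086266,  0.00165911, -0.00092291,  0.00079953,
        0.00155115,  0.00172287]), 'joint_torque': array([-8.64032745e-05, -5.27560544e+01, -1.26727805e+00, -1.53430420e+01,
       -5.27796254e-02,  6.55515993e-03,  1.98232774e-04]), 'tool_pos': array([ 0.19859487, -0.59195309,  0.23791777]), 'eef_rot': array([-0.69768803, -0.11465128,  0.69801554, -0.11340546]), 'contact_force': array([-0.41150641, -0.18996229,  0.09391857]), 'moment': array([0.03424163, 0.01377756, 0.032994  ]), 'opening': 0.9996506207129858}
scene {'fx': 423.37274927246347, 'fy': 423.37274927246347, 'cx': 318.5938674750736, 'cy': 198.9404822482198, 'k1': -0.003686189618655719, 'eye': array([ 1.0752763 , -0.30459322,  1.10227609]), 'orientation': array([ 0.81890482,  0.51304046, -0.13414345, -0.21952201])}
top {'fx': 497.3548326021158, 'fy': 497.3548326021158, 'cx': 314.25204089960613, 'cy': 202.22629155302621, 'k1': -0.11030180489592438, 'eye': array([ 0.26846368, -0.05476246,  1.66883969]), 'orientation': array([-0.70106884,  0.70841269, -0.05988498,  0.05538716])}
```

View pics/scene0.png

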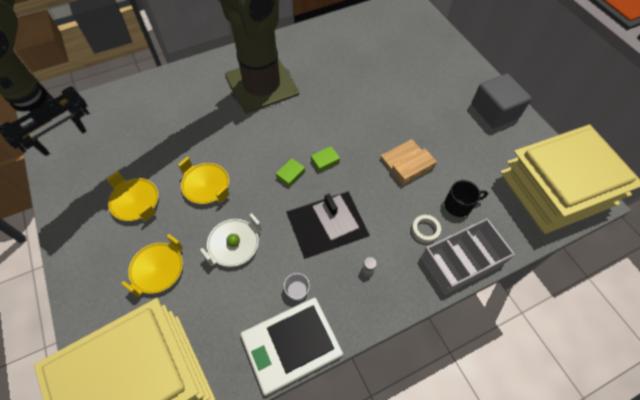

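View pics/top0.png

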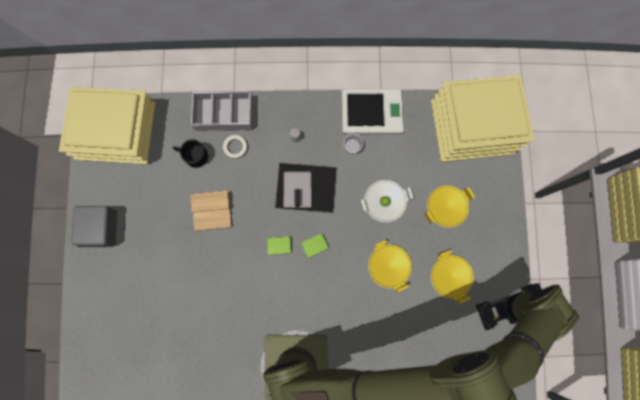

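The scene view shows the white dish with the lime at (233,242), the scraper on the mat at (335,215) and the wooden holder at (408,160). In the top view they are at (386,201), (297,188) and (211,210).

These could be mistaken for the targets:
- **Dish:** yellow dishes at scene (133,200), (205,184) and (156,268).
- **Holder:** grey bin at scene (468,255).
- **Mat:** the scale's black pad at scene (300,338).

I choose the white dish, the wooden holder and the mat with the scraper on it. Next I'll build orthographic crops from the point clouds to check this.

```bash
cat > h.py <<'E'
import numpy as np,cv2
from scipy.spatial.transform import Rotation as R
def cloud(r,n,d):
    c=r.calibration(n); H,W=d.shape
    K=np.array([[c['fx'],0,c['cx']],[0,c['fy'],c['cy']],[0,0,1.]])
    u,v=np.meshgrid(np.arange(W),np.arange(H))
    p=cv2.undistortPoints(np.stack([u,v],-1).reshape(-1,1,2).astype(float),K,np.array([c['k1'],0,0,0])).reshape(H,W,2)
    P=np.dstack([p[...,0]*d,p[...,1]*d,d])
    return P@R.from_quat(c['orientation']).as_matrix().T+c['eye']
def project(r,n,P):
    c=r.calibration(n)
    K=np.array([[c['fx'],0,c['cx']],[0,c['fy'],c['cy']],[0,0,1.]])
    Rm=R.from_quat(c['orientation']).as_matrix().T
    rv=cv2.Rodrigues(Rm)[0]; t=-Rm@c['eye']
    return cv2.projectPoints(np.asarray(P,float).reshape(-1,1,3),rv,t,K,np.array([c['k1'],0,0,0]))[0].reshape(-1,2)
def ortho(r,n,img,z,x0,x1,y0,y1,res):
    # picture resampled onto plane z: rows x decreasing from x1, cols y decreasing from y1
    xs=np.arange(x1,x0,-res); ys=np.arange(y1,y0,-res)
    X,Y=np.meshgrid(xs,ys,indexing='ij')
    q=project(r,n,np.stack([X,Y,np.full_like(X,z)],-1)).reshape(*X.shape,2).astype(np.float32)
    return cv2.remap(img,q[...,0],q[...,1],cv2.INTER_CUBIC)
E
python3 - <<'E'
from plant import r
from h import *
for n in("scene","top"):
    p=np.load(n+"0c.npy");d=np.load(n+"0.npy");P=cloud(r,n,d)
    px={'scene':dict(dish=(233,242),lime=(233,239),scr=(340,222),rack=(400,150),mat=(303,240),ctr=(200,300)),'top':dict(lime=(386,201),scr=(290,180),rack=(211,200),mat=(322,190),ctr=(250,300))}[n]
    for k,(u,v) in px.items(): print(n,k,np.round(P[v,u],4),p[v,u])
    o=ortho(r,n,p,0.0,.38,.78,-.38,.38,.001)
    cv2.imwrite(f"pics/ortho_{n}.png",o[:,:,::-1])
E
```

```text
scene dish [ 0.5514 -0.3026  0.0413] [ 85 115  27]
scene lime [ 0.5455 -0.2995  0.0464] [120 155  49]
scene scr [ 0.6086 -0.0017  0.0045] [185 176 174]
scene rack [0.4677 0.2858 0.0127] [211 165 111]
scene mat [ 0.6122 -0.1217  0.0014] [32 31 31]
scene ctr [ 0.6505 -0.4386  0.0007] [121 122 117]
top lime [ 0.5371 -0.3045  0.0477] [124 153  61]
top scr [0.6198 0.0151 0.0066] [164 156 156]
top rack [0.5479 0.2779 0.0381] [201 169 126]
top mat [ 0.5856 -0.0939 -0.0019] [39 37 38]
top ctr [0.2172 0.1494 0.0003] [131 130 127]
```

View pics/ortho_scene.png

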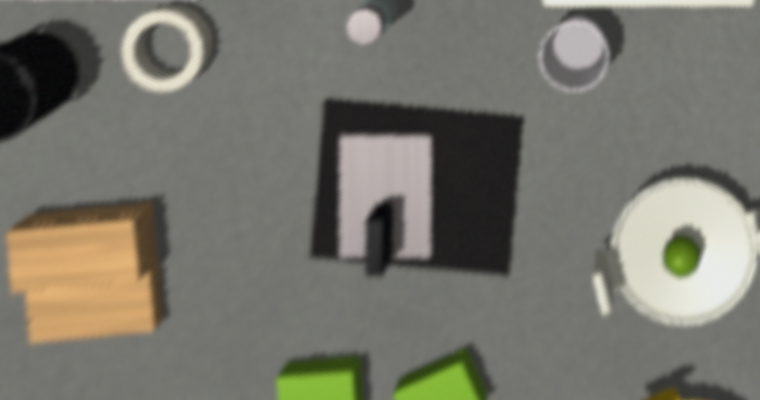

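View pics/ortho_top.png

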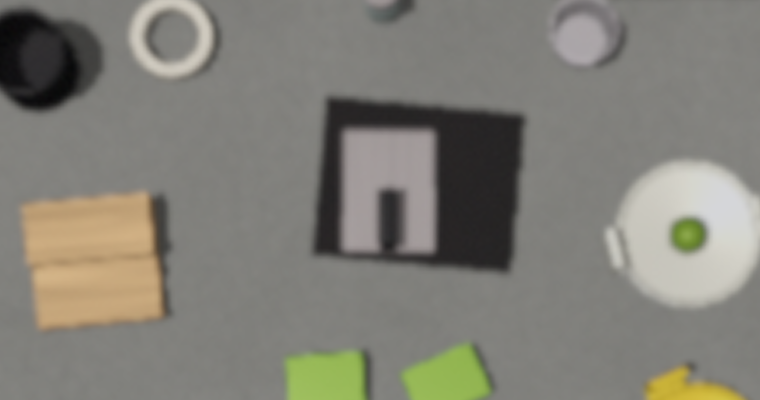

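The ortho crops confirm the choice: the steel scraper on the mat, the wooden holder with its roof at the far half, and the white dish with the lime. Next, precise poses at the right heights.

```bash
cat > meas.py <<'E'
from plant import r
from h import *
def seg(o,f,x1,y1,res,name,mn=400):
    hsv=cv2.cvtColor(o,cv2.COLOR_RGB2HSV).astype(int); m=f(hsv).astype(np.uint8)
    k,l,s,c=cv2.connectedComponentsWithStats(m)
    i=1+np.argmax(s[1:,4]); pts=np.argwhere(l==i)
    w=np.c_[x1-pts[:,0]*res,y1-pts[:,1]*res].astype(np.float32)
    (cx,cy),(a,b),_=cv2.minAreaRect(w); box=cv2.boxPoints(cv2.minAreaRect(w))
    e=box[1]-box[0]; ang=np.arctan2(e[1],e[0]); ang=(ang+np.pi/4)%(np.pi/2)-np.pi/4
    print(name,'c',np.round([cx,cy],4),'size',np.round([a,b],4),'ang',round(float(ang),4),'centroid',w.mean(0).round(4))
    return w
if __name__=="__main__":
  for n in("scene","top"):
    p=np.load(n+"0c.npy"); res=.0005
    g=lambda z,x0,x1,y0,y1:ortho(r,n,p,z,x0,x1,y0,y1,res)
    seg(g(.003,.45,.75,-.2,.12),lambda h:h[...,2]<75,.75,.12,res,n+' mat')
    seg(g(.007,.5,.70,-.06,.07),lambda h:h[...,2]>120,.70,.07,res,n+' blade')
    o=g(.04,.4,.65,.16,.40); cv2.imwrite(f"pics/rack_{n}.png",cv2.resize(o[:,:,::-1],None,fx=1,fy=1))
    seg(o,lambda h:(h[...,1]>70),.65,.40,res,n+' rack')
    o=g(.047,.5,.65,-.06,.07); cv2.imwrite(f"pics/grip_{n}.png",cv2.resize(o[:,:,::-1],None,fx=2,fy=2))
    o=g(.066,.4,.65,-.45,-.18); cv2.imwrite(f"pics/dish_{n}.png",o[:,:,::-1])
    o=g(.026,.4,.65,-.45,-.18); seg(o,lambda h:(h[...,2]>165)&(h[...,1]<60),.65,-.18,res,n+' dish');
    q=seg(g(.03,.48,.62,-.4,-.2),lambda h:(h[...,1]>100),.62,-.2,res,n+' lime')
E
python3 meas.py
python3 - <<'E'
import cv2,numpy as np
a=[cv2.imread(f'pics/{k}_{n}.png') for k in('rack','dish') for n in('scene','top')]
def pad(i):return cv2.copyMakeBorder(i,0,0,0,max(0,540-i.shape[1]),cv2.BORDER_CONSTANT)
im=np.vstack([np.hstack([pad(a[0]),pad(a[1])]),np.hstack([pad(a[2]),pad(a[3])])])
cv2.imwrite('pics/m1.png',cv2.resize(im,None,fx=.74,fy=.6*.0+.74)[:600,:800])
E
```

```text
scene mat c [ 0.589  -0.0368] size [0.2   0.172] ang -0.091 centroid [ 0.596 -0.052]
scene blade c [ 0.587  -0.0067] size [0.0915 0.122 ] ang 0.0 centroid [ 0.5947 -0.0066]
scene rack c [0.5275 0.2747] size [0.1262 0.1456] ang 0.092 centroid [0.5286 0.2717]
scene dish c [ 0.542  -0.3052] size [0.1425 0.1464] ang 0.7408 centroid [ 0.5412 -0.3081]
scene lime c [ 0.5395 -0.3015] size [0.0339 0.0354] ang 0.7854 centroid [ 0.5396 -0.3013]
top mat c [ 0.5951 -0.0387] size [0.1976 0.1573] ang -0.0917 centroid [ 0.5975 -0.0571]
top blade c [ 0.5879 -0.0085] size [0.0915 0.1203] ang -0.0069 centroid [ 0.5928 -0.008 ]
top rack c [0.5131 0.2779] size [0.1243 0.1307] ang 0.0965 centroid [0.5135 0.2772]
top dish c [ 0.543  -0.3056] size [0.1424 0.1431] ang -0.4636 centroid [ 0.5437 -0.3077]
top lime c [ 0.5405 -0.3033] size [0.0295 0.028 ] ang 0.0 centroid [ 0.5405 -0.3032]
```

View pics/m1.png

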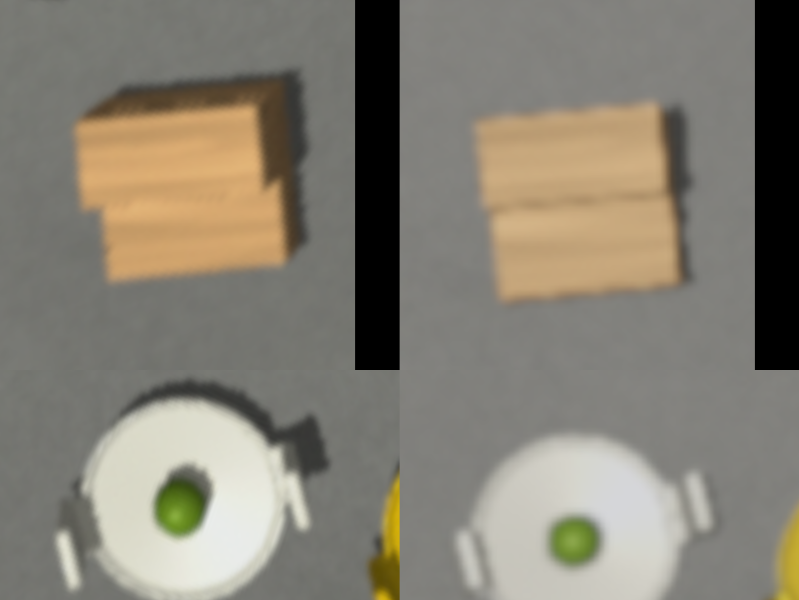

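```bash
cat >> h.py <<'E'
def go(r,target,yaw,label=''):
    """tool-frame shift to world target for TCP; yaw= world angle of tool z axis wanted. Down pose assumed."""
    s=r.get_state(); M=R.from_quat(s['eef_rot']).as_matrix()
    print(label,'clock',round(s['clock'],2),'pos',s['tool_pos'].round(4),'q',s['q'].round(2),'op',round(s['opening']*88.1,1),'F',s['contact_force'].round(1),'M',s['moment'].round(2))
    y0=np.arctan2(M[1,2],M[0,2]); print('tool x',M[:,0].round(3),'zyaw',y0.round(4))
    if target is not None:
        print('shift now',(M.T@(np.array(target)-s['tool_pos'])).round(4))
        Mz=np.array([[0,-np.sin(yaw),np.cos(yaw)],[0,np.cos(yaw),np.sin(yaw)],[-1,0,0]])
        print('shift after turn',(Mz.T@(np.array(target)-s['tool_pos'])).round(4),'roll',round(float((y0-yaw+np.pi)%(2*np.pi)-np.pi),4))
E
python3 - <<'E'
from plant import r
from h import *
from meas import seg
go(r,(.556,-.008,.10),0.)
for n in("scene","top"):
    p=np.load(n+"0c.npy");d=np.load(n+"0.npy");P=cloud(r,n,d)
    hsv=cv2.cvtColor(p,cv2.COLOR_RGB2HSV).astype(int)
    b=(P[...,0]>.4)&(P[...,0]<.65)&(P[...,1]>.15)&(P[...,1]<.4)&(hsv[...,1]>60)
    for z0,z1,nm in((.034,.046,'roof'),(.014,.026,'ledge')):
        w=P[b&(P[...,2]>z0)&(P[...,2]<z1)].astype(np.float32)
        rc=cv2.minAreaRect(w[:,:2]); print(n,nm,len(w),np.round(rc[0],4),np.round(rc[1],4),round(rc[2],2),w.mean(0).round(4))
    res=.0005
    o=ortho(r,n,p,.066,.4,.65,-.45,-.18,res)
    hsv=cv2.cvtColor(o,cv2.COLOR_RGB2HSV)
    b=(P[...,0]>.4)&(P[...,0]<.65)&(P[...,1]>-.42)&(P[...,1]<-.18)&(P[...,2]>.05)&(p.min(-1)>110)
    w=P[b];print(n,'ear px',len(w))
    for s,m in(('+y',w[:,1]>-.305),('-y',w[:,1]<-.305)):
        q=w[m]; print(s,len(q),q.mean(0).round(4),q.min(0).round(4),q.max(0).round(4))
E
```

```text
clock 0.1 pos [ 0.1986 -0.592   0.238 ] q [ 1.28  0.69 -0.19  1.57  0.16  0.9  -0.22] op 88.0 F [ 0.3 -0.6 -0.5] M [0.01 0.   0.01]
tool x [-0.001  0.002 -1.   ] zyaw -2.8177
shift now [ 0.1387 -0.4397 -0.5246]
shift after turn [0.138  0.584  0.3574] roll -2.8177Traceback (most recent call last):
  File "<stdin>", line 11, in <module>
cv2.error: OpenCV(4.12.0) /io/opencv/modules/imgproc/src/convhull.cpp:143: error: (-215:Assertion failed) total >= 0 && (depth == CV_32F || depth == CV_32S) in function 'convexHull'
```

View pics/dish_top.png

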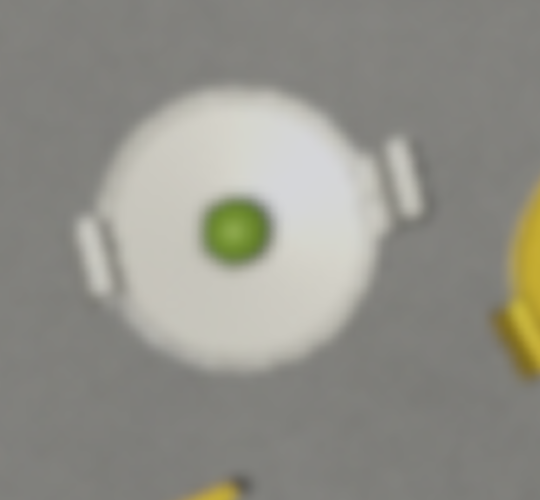

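View pics/dish_scene.png

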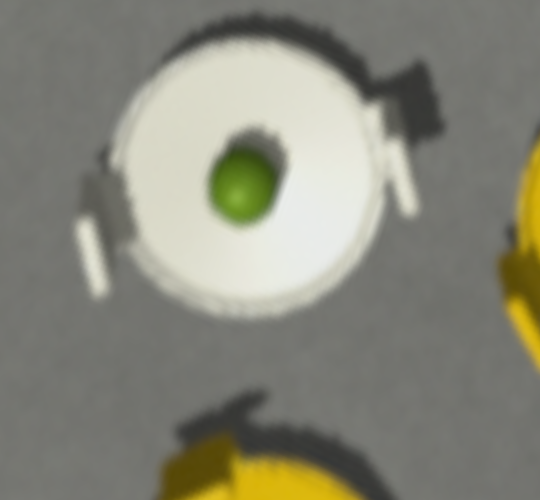

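View pics/rack_top.png

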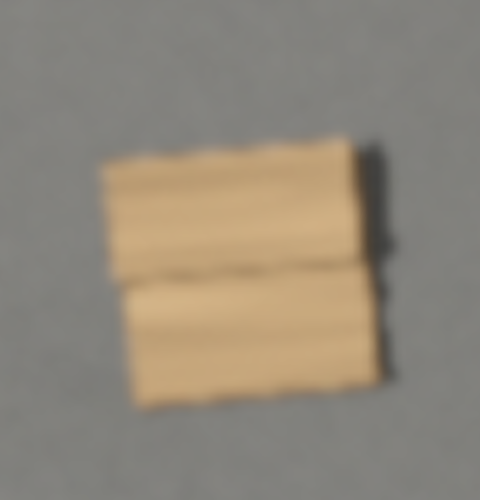

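View pics/grip_top.png

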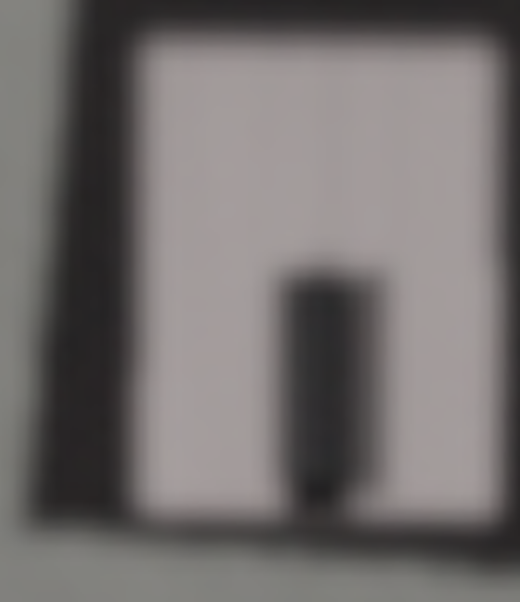

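Measured poses (x, y, yaw), with the two cameras agreeing to within about 2 mm except at the mat. The mat comes from the top camera only, since the grip contaminated the other fit.

| Thing | Position | Yaw |
|---|---|---|
| Rack | (0.5145, 0.281) | 0.094 |
| Mat | (0.595, -0.0387) | -0.092 |
| Scraper grip | (0.556, -0.0085) | about 0 |
| Dish | (0.542, -0.305) | 0.256 |
| Dish ear1 | (0.521, -0.227) | |
| Dish ear2 | (0.562, -0.3815) | |

The sizes match the description: ears 160 mm apart, mat 198 x 157 mm, blade 91 x 121 mm.

Next I approach the scraper.

>>> {"fn": "arm_command", "kwargs": {
  "plan": [
    [0.088,0,0,0,0.162],
    [0.088,0,0,0,0.162],
    [0.088,0,-0.03,-0.018,0],
    [0.088,0,-0.049,-0.03,0],
    [0.088,0,-0.049,-0.03,0],
    [0.088,0,-0.049,-0.03,0],
    [0.088,0,-0.049,-0.03,0],
    [0.088,0,-0.049,-0.03,0],
    [0.088,0,-0.049,-0.03,0],
    [0.088,0,-0.049,-0.03,0],
    [0.088,0,-0.049,-0.03,0],
    [0.088,0,-0.03,-0.018,0]
  ],
  "force": 40
}}

```text
clock: 1.6
tool_pos: [0.4763, -0.1373, 0.2385]
eef_rot: [0.707, 0.002, -0.707, 0.001]
contact_force: [-0.6, -0.7, 0.0]
opening: 0.997
```

```bash
cat > g.sh <<'E'
python3 -c "
from plant import r
from h import *
import numpy as np
go(r,($1,$2,$3),$4)"
E
bash g.sh .556 -.0085 .013 3.14159
```

```text
clock 1.6 pos [ 0.4763 -0.1373  0.2385] q [ 0.22  0.52 -0.04  1.95  0.03  0.67 -1.42] op 87.9 F [-0.6 -0.7  0. ] M [-0.01  0.02  0.01]
tool x [ 0.     0.001 -1.   ] zyaw -3.1379
shift now [ 0.2257 -0.1283 -0.0802]
shift after turn [ 0.2255 -0.1288 -0.0797] roll 0.0036
```

>>> {"fn": "arm_command", "kwargs": {
  "plan": [
    [0.088,0.02,-0.03,-0.02,0.004],
    [0.088,0.03,-0.049,-0.03,0],
    [0.088,0.03,-0.049,-0.03,0],
    [0.088,0.02,0,0,0],
    [0.088,0,0,0,0]
  ]
}}

```text
clock: 2.22
tool_pos: [0.5518, -0.0159, 0.1392]
eef_rot: [-0.706, 0.001, 0.709, 0.001]
contact_force: [-0.2, -0.6, -0.0]
opening: 0.998
```

```bash
bash g.sh .556 -.0085 .013 3.14159; python3 - <<'E'
from plant import r
import cv2
p,d=r.snapshot("scene"); cv2.imwrite("pics/s1.png",cv2.resize(p[140:290,250:450,::-1],None,fx=4,fy=4,interpolation=cv2.INTER_CUBIC))
E
```

```text
clock 2.23 pos [ 0.5518 -0.0159  0.1392] q [-0.05  0.74 -0.01  1.88  0.02  0.53 -1.65] op 87.9 F [-0.2 -0.6 -0. ] M [-0.02  0.03  0.  ]
tool x [-0.004 -0.    -1.   ] zyaw 3.1386
shift now [ 0.1262 -0.0075 -0.0047]
shift after turn [ 0.1262 -0.0074 -0.0042] roll -0.003
```

View pics/s1.png

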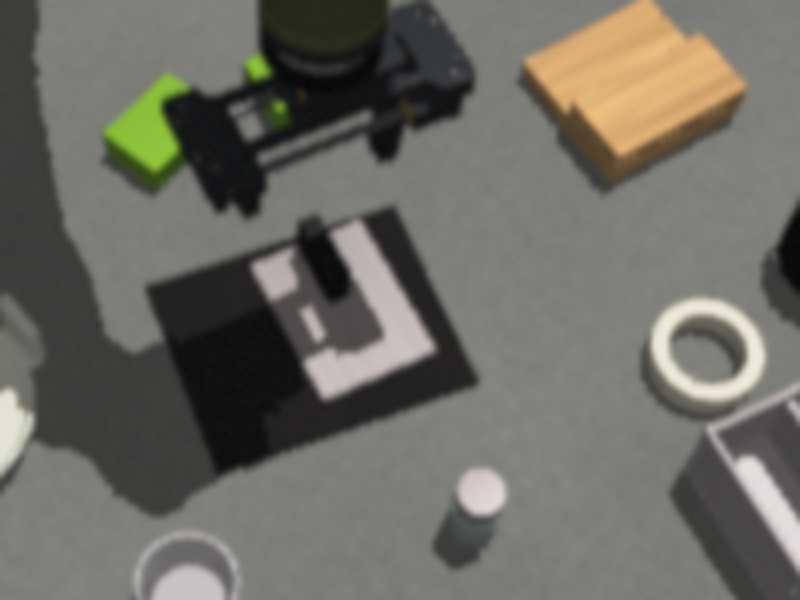

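The open jaws straddle the grip at crop (325,255), with a finger on each side, and the carton is clear. I go down.

>>> {"fn": "arm_command", "kwargs": {
  "plan": [
    [0.088,0.03,-0.0075,-0.0045,-0.003],
    [0.088,0.03,0,0,0],
    [0.088,0.03,0,0,0],
    [0.088,0.025,0,0,0],
    [0.088,0.01,0,0,0],
    [0.088,0,0,0,0]
  ]
}}

```text
clock: 3.02
tool_pos: [0.5579, -0.0096, 0.0163]
eef_rot: [0.707, -0.001, -0.707, -0.001]
contact_force: [0.1, -0.6, 0.1]
opening: 0.997
```

```bash
bash g.sh .556 -.0085 .013 3.14159
```

```text
clock 3.02 pos [ 0.5579 -0.0096  0.0163] q [-0.06  0.95 -0.01  1.9   0.03  0.28 -1.66] op 87.9 F [ 0.1 -0.6  0.1] M [ 0.04  0.04 -0.01]
tool x [ 0. -0. -1.] zyaw 3.1393
shift now [ 0.0033 -0.0011  0.0019]
shift after turn [ 0.0033 -0.0011  0.0019] roll -0.0023
```

>>> {"fn": "arm_command", "kwargs": {
  "plan": [
    [0.0,0.001,0,0.002,0],
    [0.0,0,0,0,0],
    [0.0,0,0,0,0],
    [0.0,0,0,0,0],
    [0.0,0,0,0,0],
    [0.0,0,0,0,0],
    [0.0,0,0,0,0]
  ],
  "force": 45
}}

```text
clock: 3.9
tool_pos: [0.5557, -0.0088, 0.0148]
eef_rot: [-0.707, 0.0, 0.707, 0.0]
contact_force: [0.3, -0.3, 0.3]
opening: 0.227
```

```bash
bash g.sh .556 -.0085 .013 3.14159
```

```text
clock 3.9 pos [ 0.5557 -0.0088  0.0148] q [-0.06  0.95 -0.01  1.91  0.03  0.28 -1.66] op 20.0 F [ 0.3 -0.3  0.3] M [0.15 0.01 0.01]
tool x [-0. -0. -1.] zyaw 3.1404
shift now [ 0.0018 -0.0003 -0.0003]
shift after turn [ 0.0018 -0.0003 -0.0003] roll -0.0012
```

>>> {"fn": "arm_command", "kwargs": {
  "plan": [
    [0.0,-0.01,0,0,0],
    [0.0,-0.03,0,0,0],
    [0.0,-0.03,0,0,0],
    [0.0,-0.03,-0.02,0.012,0],
    [0.0,0,-0.04,0.024,-0.024],
    [0.0,0,-0.04,0.024,-0.024],
    [0.0,0,-0.04,0.024,-0.024],
    [0.0,0,-0.04,0.024,-0.022],
    [0.0,0,-0.04,0.024,0],
    [0.0,0,-0.03,0.015,0],
    [0.0,0,-0.02,0.01,0],
    [0.0,0,0,0,0]
  ]
}}

```text
clock: 5.4
tool_pos: [0.3843, 0.2544, 0.1152]
eef_rot: [-0.706, -0.035, 0.706, -0.034]
contact_force: [0.8, -0.6, -1.5]
opening: 0.199
```

```bash
bash g.sh .398 .270 .0358 3.2356; python3 - <<'E'
from plant import r
import cv2
for n,s in(("scene",(70,240,300,500)),("top",(130,270,150,320))):
    p,d=r.snapshot(n); cv2.imwrite(f"pics/{n}2.png",cv2.resize(p[s[0]:s[1],s[2]:s[3],::-1],None,fx=4 if n=='scene' else 4,fy=4 if n=='scene' else 4,interpolation=cv2.INTER_CUBIC)[:600,:800])
E
```

```text
clock 5.4 pos [0.3843 0.2544 0.1152] q [-0.71  0.71  0.05  2.17 -0.12  0.26 -2.04] op 17.5 F [ 0.8 -0.6 -1.5] M [-0.07  0.03  0.01]
tool x [-0.     0.001 -1.   ] zyaw -3.0448
shift now [ 0.0794 -0.0141 -0.0152]
shift after turn [ 0.0794 -0.0142 -0.0151] roll 0.0028
```

View pics/scene2.png

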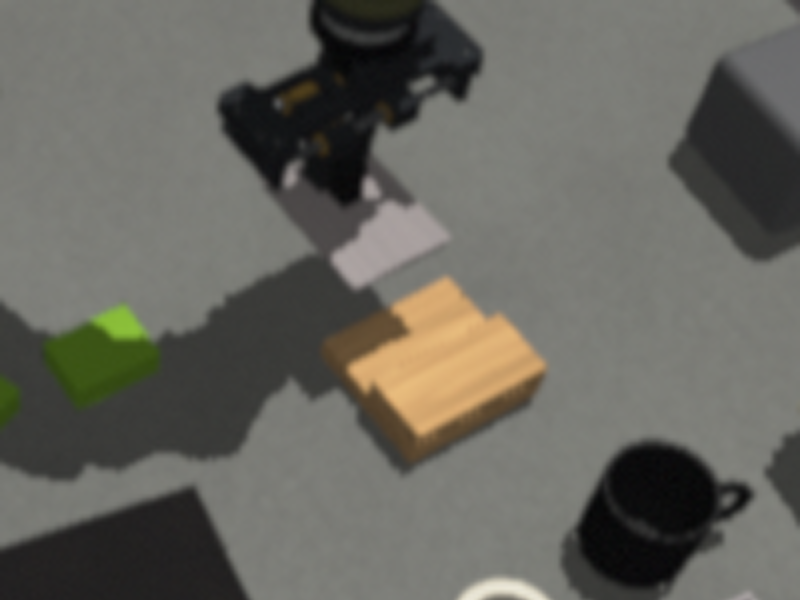

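View pics/top2.png

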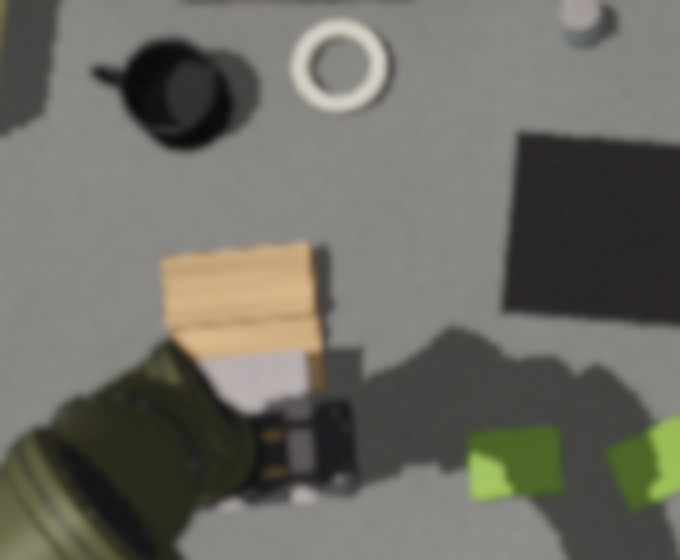

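The scraper is held level-looking: in the scene crop the blade's leading edge is at (400,260), just before the holder at (435,370). I check its height and tilt by depth, and refine the mat now that it is bare.

```bash
python3 - <<'E'
from plant import r
from h import *
from meas import seg
for n in("scene","top"):
    p,d=r.snapshot(n); P=cloud(r,n,d)
    o=ortho(r,n,p,.003,.45,.75,-.2,.12,.0005); seg(o,lambda h:h[...,2]<(48 if n=='scene' else 60),.75,.12,.0005,n+' mat')
    hsv=cv2.cvtColor(p,cv2.COLOR_RGB2HSV).astype(int)
    b=(P[...,0]>.3)&(P[...,0]<.52)&(P[...,1]>.18)&(P[...,1]<.34)&(P[...,2]>.085)&(P[...,2]<.125)&(hsv[...,1]<35)&(hsv[...,2]>70)
    w=P[b]; print(n,len(w),w.mean(0).round(4),w.min(0).round(4),w.max(0).round(4))
    A=np.c_[w[:,:2]-w[:,:2].mean(0),np.ones(len(w))]; print('plane',np.linalg.lstsq(A,w[:,2],rcond=None)[0].round(4))
    q=ortho(r,n,p,.1075,.36,.52,.18,.34,.0005); cv2.imwrite(f"pics/bl_{n}.png",q[:,:,::-1])
    s=seg(q,lambda h:(h[...,1]<40)&(h[...,2]>145),.52,.34,.0005,n+' blade')
E
python3 -c "
import cv2,numpy as np
cv2.imwrite('pics/bl.png',np.hstack([cv2.imread('pics/bl_%s.png'%n) for n in('scene','top')]))"
```

```text
scene mat c [ 0.5953 -0.0375] size [0.1948 0.1541] ang -0.0907 centroid [ 0.5952 -0.0373]
scene 705 [0.4315 0.2534 0.1073] [0.3571 0.2048 0.0997] [0.4808 0.3053 0.1135]
plane [ 0.0003 -0.0005  0.1073]
scene blade c [0.4503 0.2594] size [0.0512 0.0898] ang 0.0913 centroid [0.455  0.2626]
top mat c [ 0.5951 -0.0389] size [0.1934 0.1531] ang -0.0938 centroid [ 0.5952 -0.0386]
top 407 [0.4418 0.2426 0.1067] [0.3573 0.2039 0.0942] [0.4787 0.295  0.121 ]
plane [-0.0003 -0.0122  0.1067]
top blade c [0.4553 0.2528] size [0.044 0.084] ang 0.0931 centroid [0.4594 0.2496]
```

View pics/bl.png

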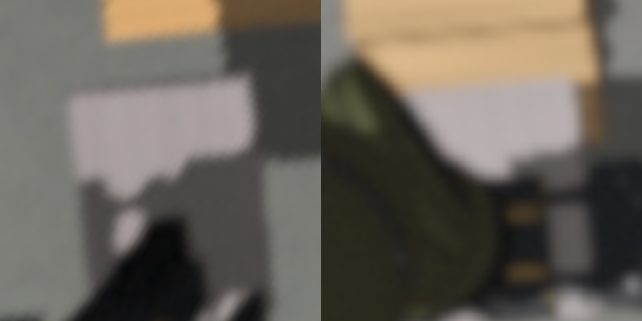

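>>> {"fn": "arm_command", "kwargs": {
  "plan": [
    [0.0,0.015,-0.009,-0.0075,0.002],
    [0.0,0.025,-0.009,-0.0075,0],
    [0.0,0.025,0,0,0],
    [0.0,0.01,0,0,0],
    [0.0,0.003,0,0,0],
    [0.0,0,0,0,0]
  ]
}}

```text
clock: 6.35
tool_pos: [0.3988, 0.272, 0.037]
eef_rot: [0.707, 0.032, -0.706, 0.032]
contact_force: [0.7, 0.2, -1.0]
opening: 0.197
```

```bash
bash g.sh .398 .274 .0358 3.2356; python3 - <<'E'
from plant import r
from h import *
o=[]
for n in("scene","top"):
    p,d=r.snapshot(n)
    q=ortho(r,n,p,.027,.42,.59,.18,.37,.0005); o.append(q[:,:,::-1])
cv2.imwrite('pics/bl3.png',np.hstack(o))
E
```

```text
clock 6.35 pos [0.3988 0.272  0.037 ] q [-0.71  0.88  0.02  2.13 -0.13  0.13 -2.04] op 17.4 F [ 0.7  0.2 -1. ] M [-0.01  0.02 -0.03]
tool x [ 0.  0. -1.] zyaw -3.0512
shift now [ 0.0012 -0.0021  0.0006]
shift after turn [ 0.0012 -0.0021  0.0006] roll -0.0036
```

View pics/bl3.png

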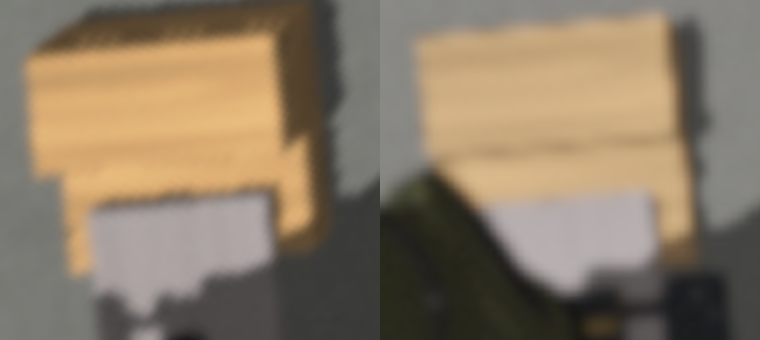

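At (90–273, 200) in the left panel the blade is centred on the ledge within about 2 mm, and the right panel agrees. The leading edge is 24 mm before the mouth, so I drop 2.5 mm and slide in.

>>> {"fn": "arm_command", "kwargs": {
  "plan": [
    [0.0,0.0025,0,0,-0.003],
    [0.0,0,0,0,0],
    [0.0,0,0,-0.008,0],
    [0.0,0,0,-0.01,0],
    [0.0,0,0,-0.01,0],
    [0.0,0,0,-0.008,0],
    [0.0,0,0,0,0]
  ]
}}

```text
clock: 7.32
tool_pos: [0.4353, 0.2754, 0.0343]
eef_rot: [0.707, 0.033, -0.706, 0.033]
contact_force: [-0.3, 0.0, -1.0]
opening: 0.203
```

```bash
bash g.sh .4727 .279 .0345 3.2356
```

```text
clock 7.33 pos [0.4353 0.2754 0.0343] q [-0.67  0.9   0.03  2.03 -0.11  0.21 -2.02] op 17.9 F [-0.3  0.  -1. ] M [ 0.02  0.05 -0.04]
tool x [ 0.001  0.    -1.   ] zyaw -3.0486
shift now [-0.0001 -0.0001 -0.0376]
shift after turn [-0.0002 -0.0001 -0.0376] roll -0.001
```

Blade entered (tip about 13 mm inside) without force. Continue.

>>> {"fn": "arm_command", "kwargs": {
  "plan": [
    [0.0,0,0,-0.008,0],
    [0.0,0,0,-0.01,0],
    [0.0,0,0,-0.008,0],
    [0.0,0,0,-0.004,0],
    [0.0,0,0,0,0]
  ]
}}

```text
clock: 7.95
tool_pos: [0.4644, 0.2782, 0.0343]
eef_rot: [0.706, 0.033, -0.706, 0.033]
contact_force: [-0.9, -0.5, -1.2]
opening: 0.2
```

```bash
bash g.sh .4727 .279 .0345 3.2356
```

```text
clock 7.95 pos [0.4644 0.2782 0.0343] q [-0.65  0.91  0.03  1.95 -0.1   0.28 -2.  ] op 17.6 F [-0.9 -0.5 -1.2] M [ 0.01  0.05 -0.  ]
tool x [ 0. -0. -1.] zyaw -3.0481
shift now [-0.0002 -0.0001 -0.0083]
shift after turn [-0.0002 -0.0001 -0.0083] roll -0.0005
```

>>> {"fn": "arm_command", "kwargs": {
  "plan": [
    [0.0,0.001,0,-0.003,0],
    [0.0,0.001,0,-0.003,0],
    [0.0,0,0,-0.002,0],
    [0.0,0,0,0,0]
  ]
}}

```text
clock: 8.45
tool_pos: [0.4699, 0.2788, 0.0327]
eef_rot: [-0.705, -0.033, 0.708, -0.034]
contact_force: [-3.8, -0.5, 6.1]
opening: 0.195
```

```bash
bash g.sh .4727 .279 .0345 3.2356
```

```text
clock 8.45 pos [0.4699 0.2788 0.0327] q [-0.64  0.92  0.03  1.94 -0.1   0.29 -2.  ] op 17.2 F [-3.8 -0.5  6.1] M [0.03 0.85 0.  ]
tool x [-0.004 -0.001 -1.   ] zyaw -3.0468
shift now [-0.0019  0.0001 -0.0028]
shift after turn [-0.0018  0.0001 -0.0028] roll 0.0008
```

>>> {"fn": "arm_command", "kwargs": {
  "plan": [
    [0.0,-0.0005,0,-0.002,0],
    [0.0,0,0,-0.001,0],
    [0.0,0,0,0,0]
  ]
}}

```text
clock: 8.82
tool_pos: [0.4726, 0.2793, 0.0327]
eef_rot: [-0.705, -0.033, 0.708, -0.034]
contact_force: [-6.3, 0.7, 3.8]
opening: 0.196
```

```bash
bash g.sh .4727 .279 .0345 3.2356
```

```text
clock 8.82 pos [0.4726 0.2793 0.0327] q [-0.64  0.92  0.03  1.93 -0.1   0.3  -2.  ] op 17.2 F [-6.3  0.7  3.8] M [ 0.17  1.11 -0.07]
tool x [-0.005 -0.001 -1.   ] zyaw -3.0469
shift now [-0.0018  0.0003 -0.    ]
shift after turn [-0.0018  0.0003 -0.0001] roll 0.0007
```

>>> {"fn": "arm_command", "kwargs": {
  "plan": [
    [0.0,0,0,-0.002,0],
    [0.0,0,0,-0.002,0],
    [0.0,0,0,0,0]
  ]
}}

```text
clock: 9.2
tool_pos: [0.4727, 0.2793, 0.0327]
eef_rot: [-0.702, -0.033, 0.71, -0.035]
contact_force: [-14.1, -0.8, 10.1]
opening: 0.201
```

```bash
bash g.sh .4727 .279 .0345 3.2356
```

```text
clock 9.2 pos [0.4727 0.2793 0.0327] q [-0.63  0.92  0.03  1.92 -0.1   0.31 -2.  ] op 17.7 F [-14.1  -0.8  10.1] M [ 0.14  2.43 -0.11]
tool x [-0.012 -0.003 -1.   ] zyaw -3.0457
shift now [-0.0018  0.0003  0.    ]
shift after turn [-0.0018  0.0003 -0.    ] roll 0.0019
```

The blade is against the stop: 4 mm more command gave no travel and 14 N. I relieve the push and let go.

>>> {"fn": "arm_command", "kwargs": {
  "plan": [
    [0.0,0,0,0.003,0],
    [0.0,0,0,0,0],
    [0.03,0,0,0,0],
    [0.05,0,0,0,0],
    [0.05,0,0,0,0],
    [0.05,0,0,0,0]
  ]
}}

```text
clock: 9.95
tool_pos: [0.4766, 0.2793, 0.0328]
eef_rot: [0.707, 0.033, -0.706, 0.033]
contact_force: [-0.1, 0.4, 0.7]
opening: 0.57
```

```bash
bash g.sh .4727 .279 .12 3.2356
```

```text
clock 9.95 pos [0.4766 0.2793 0.0328] q [-0.63  0.92  0.04  1.92 -0.1   0.3  -2.  ] op 50.2 F [-0.1  0.4  0.7] M [0.   0.   0.07]
tool x [ 0.001 -0.    -1.   ] zyaw -3.0481
shift now [-0.0872 -0.0001  0.0038]
shift after turn [-0.0872 -0.0001  0.0039] roll -0.0005
```

>>> {"fn": "arm_command", "kwargs": {
  "plan": [
    [0.05,-0.02,0,0,0],
    [0.05,-0.04,0,0,0],
    [0.05,-0.05,0,0,0],
    [0.05,-0.03,0.04,0,0],
    [0.05,0,0.055,0,0],
    [0.05,0,0.055,0,0],
    [0.05,0,0.055,0,0],
    [0.05,0,0.04,0,0],
    [0.05,0,0,0,0]
  ]
}}

```text
clock: 11.08
tool_pos: [0.4992, 0.031, 0.173]
eef_rot: [0.706, 0.03, -0.706, 0.031]
contact_force: [-0.4, 0.1, 0.5]
opening: 0.567
```

```bash
bash g.sh .521 -.227 .12 3.398; python3 - <<'E'
from plant import r
from h import *
o=[]
for n in("scene","top"):
    p,d=r.snapshot(n);P=cloud(r,n,d)
    q=ortho(r,n,p,.024,.40,.59,.18,.37,.0005); o.append(q[:,:,::-1])
    hsv=cv2.cvtColor(p,cv2.COLOR_RGB2HSV).astype(int)
    b=(P[...,0]>.38)&(P[...,0]<.51)&(P[...,1]>.2)&(P[...,1]<.34)&(P[...,2]>.01)&(P[...,2]<.03)&(hsv[...,1]<40)&(hsv[...,2]>150)
    w=P[b]; A=np.c_[w[:,:2]-w[:,:2].mean(0),np.ones(len(w))]; print(n,len(w),w.min(0).round(4),w.max(0).round(4),'plane',np.linalg.lstsq(A,w[:,2],rcond=None)[0].round(4))
cv2.imwrite('pics/bl4.png',np.hstack(o))
E
```

```text
clock 11.07 pos [0.4992 0.031  0.173 ] q [-0.16  0.63  0.01  2.01 -0.01  0.5  -1.63] op 50.0 F [-0.4  0.1  0.5] M [ 0.1  -0.06  0.  ]
tool x [ 0.    -0.002 -1.   ] zyaw -3.0552
shift now [0.0536 0.2588 0.0005]
shift after turn [0.053  0.2551 0.0443] roll -0.1701
scene 191 [0.4441 0.2353 0.018 ] [0.5093 0.3229 0.03  ] plane [ 0.0124 -0.0152  0.0249]
top 299 [0.4418 0.2315 0.0113] [0.51   0.3253 0.0297] plane [-0.0016 -0.0033  0.0234]
```

View pics/bl4.png

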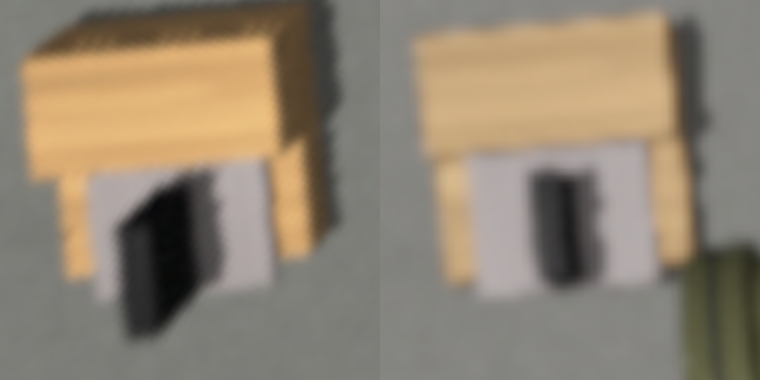

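The scraper is home: in the right panel its rear edge at (568,287) lies 7–8 mm behind the ledge edge. That puts the tip at about 50 mm, laterally centred and flat, with the hand off it. Next is the dish. I take ear1, the one nearest the mat, so a turn of +1.22 rad brings it to the near side.

>>> {"fn": "arm_command", "kwargs": {
  "plan": [
    [0.04,0,0,0,-0.085],
    [0.04,0,0,0,-0.085],
    [0.04,0,0.035,0.006,0],
    [0.04,0,0.05,0.0085,0],
    [0.04,0,0.05,0.0085,0],
    [0.04,0,0.05,0.0085,0],
    [0.04,0.01,0.04,0.007,0],
    [0.04,0.02,0.03,0.005,0],
    [0.04,0.02,0,0,0],
    [0.04,0,0,0,0]
  ]
}}

```text
clock: 12.42
tool_pos: [0.5234, -0.2198, 0.1216]
eef_rot: [-0.7, -0.095, 0.702, -0.093]
contact_force: [0.5, 1.2, -0.1]
opening: 0.456
```

```bash
bash g.sh .521 -.227 .032 3.398; python3 - <<'E'
from plant import r
from h import *
o=[]
for n in("scene","top"):
    p,d=r.snapshot(n)
    o.append(ortho(r,n,p,.066,.42,.65,-.41,-.17,.0006)[:,:,::-1])
cv2.imwrite('pics/d1.png',np.hstack(o))
E
```

```text
clock 12.43 pos [ 0.5234 -0.2198  0.1216] q [ 0.37  0.78 -0.1   1.84  0.13  0.53 -1.12] op 40.2 F [ 0.5  1.2 -0.1] M [ 0.05 -0.06 -0.06]
tool x [-0.003  0.002 -1.   ] zyaw -2.8751
shift now [0.0896 0.0065 0.004 ]
shift after turn [0.0896 0.0063 0.0041] roll 0.01
```

View pics/d1.png

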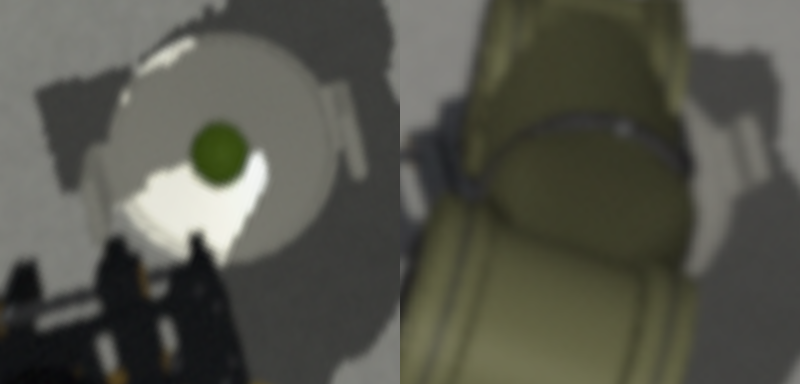

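>>> {"fn": "arm_command", "kwargs": {
  "plan": [
    [0.04,0.01,0.006,0.004,0.01],
    [0.04,0.02,0,0,0],
    [0.04,0.02,0,0,0],
    [0.04,0.015,0,0,0],
    [0.04,0,0,0,0]
  ]
}}

```text
clock: 13.15
tool_pos: [0.5207, -0.2287, 0.057]
eef_rot: [-0.701, -0.09, 0.702, -0.089]
contact_force: [-0.4, -0.6, -0.9]
opening: 0.451
```

```bash
bash g.sh .521 -.227 .032 3.398; python3 - <<'E'
from plant import r
from h import *
p,d=r.snapshot("scene")
cv2.imwrite('pics/d2.png',cv2.resize(p[180:300,170:300,::-1],None,fx=5,fy=5,interpolation=cv2.INTER_CUBIC))
E
```

```text
clock 13.15 pos [ 0.5207 -0.2287  0.057 ] q [ 0.38  0.89 -0.07  1.86  0.15  0.4  -1.13] op 39.7 F [-0.4 -0.6 -0.9] M [ 0.09 -0.02 -0.01]
tool x [-0.002  0.    -1.   ] zyaw -2.8877
shift now [ 0.025  -0.0016 -0.0008]
shift after turn [ 0.025  -0.0016 -0.0008] roll -0.0025
```

View pics/d2.png

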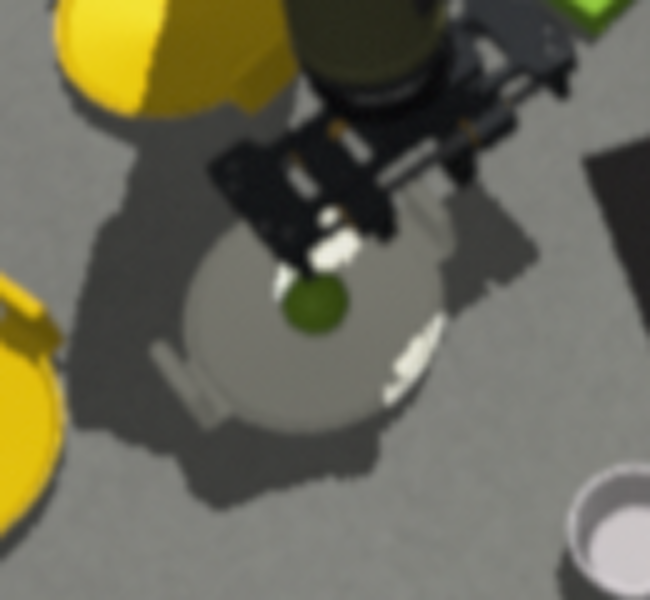

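The jaws straddle ear1: inner finger at crop (375,215), outer at (460,165), ear between at (425,210). The lime at (317,300) is centred. Going down the rest of the way.

>>> {"fn": "arm_command", "kwargs": {
  "plan": [
    [0.04,0.01,-0.0015,-0.001,-0.002],
    [0.04,0.01,0,0,0],
    [0.04,0.003,0,0,0],
    [0.04,0,0,0,0]
  ]
}}

```text
clock: 13.7
tool_pos: [0.5217, -0.2272, 0.0346]
eef_rot: [-0.701, -0.09, 0.701, -0.09]
contact_force: [-0.6, -0.7, -0.5]
opening: 0.457
```

```bash
bash g.sh .521 -.227 .032 3.398
```

```text
clock 13.7 pos [ 0.5217 -0.2272  0.0346] q [ 0.37  0.93 -0.07  1.87  0.16  0.35 -1.13] op 40.3 F [-0.6 -0.7 -0.5] M [0.   0.05 0.01]
tool x [-0.  0. -1.] zyaw -2.8857
shift now [ 0.0026 -0.0004  0.0006]
shift after turn [ 0.0026 -0.0004  0.0006] roll -0.0005
```

>>> {"fn": "arm_command", "kwargs": {
  "plan": [
    [0.032,0.0025,0,0,0],
    [0.026,0,0,0,0],
    [0.021,0,0,0,0],
    [0.017,0,0,0,0],
    [0.014,0,0,0,0],
    [0.012,0,0,0,0],
    [0.01,0,0,0,0],
    [0.0,0,0,0,0],
    [0.0,0,0,0,0],
    [0.0,0,0,0,0]
  ],
  "force": 45
}}

```text
clock: 14.95
tool_pos: [0.5217, -0.2269, 0.0324]
eef_rot: [-0.701, -0.09, 0.701, -0.09]
contact_force: [-1.3, 1.6, 1.4]
opening: 0.113
```

```bash
bash g.sh .521 -.227 .032 3.398;  python3 - <<'E'
from plant import r
from h import *
p,d=r.snapshot("scene")
cv2.imwrite('pics/d3.png',cv2.resize(p[180:300,170:300,::-1],None,fx=5,fy=5,interpolation=cv2.INTER_CUBIC))
E
```

```text
clock 14.95 pos [ 0.5217 -0.2269  0.0324] q [ 0.37  0.93 -0.07  1.87  0.16  0.35 -1.13] op 9.9 F [-1.3  1.6  1.4] M [0.34 0.13 0.  ]
tool x [-0.  0. -1.] zyaw -2.8856
shift now [ 0.0004 -0.0001  0.0007]
shift after turn [ 0.0004 -0.0001  0.0007] roll -0.0004
```

View pics/d3.png

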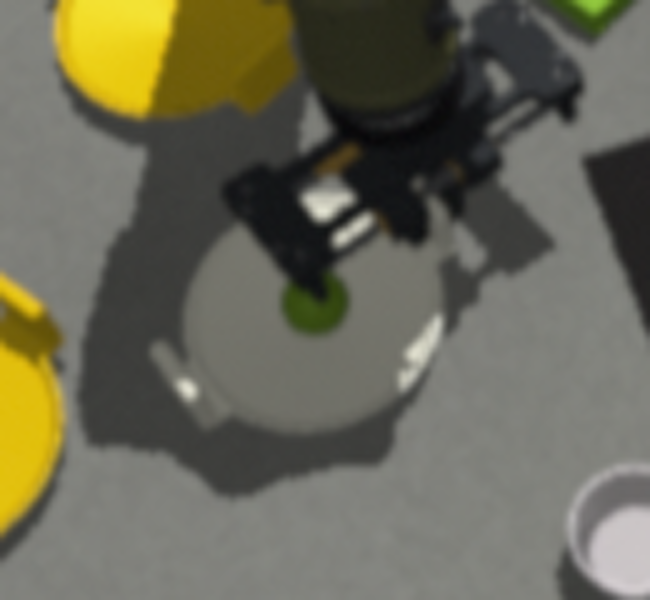

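The fingers stopped at 9.9 mm, the ear's thickness, and the lime is centred at (315,300). I lift gently.

>>> {"fn": "arm_command", "kwargs": {
  "plan": [
    [0.0,0,0,0,0],
    [0.0,-0.003,0,0,0],
    [0.0,-0.006,0,0,0],
    [0.0,-0.008,0,0,0],
    [0.0,-0.008,0,0,0],
    [0.0,-0.006,0,0,0],
    [0.0,-0.003,0,0,0],
    [0.0,0,0,0,0],
    [0.0,0,0,0,0]
  ],
  "force": 50
}}

```text
clock: 16.12
tool_pos: [0.5217, -0.2271, 0.0662]
eef_rot: [-0.701, -0.09, 0.701, -0.09]
contact_force: [-0.1, 0.7, -1.6]
opening: 0.109
```

```bash
cat > dishchk.py <<'E'
from plant import r
from h import *
import sys
nm=sys.argv[1]; ex=float(sys.argv[2]); ey=float(sys.argv[3])
go(r,None,0)
p,d=r.snapshot("scene");P=cloud(r,"scene",d)
hsv=cv2.cvtColor(p,cv2.COLOR_RGB2HSV).astype(int)
D=np.hypot(P[...,0]-ex,P[...,1]-ey)
g=(D<.06)&(hsv[...,0]>30)&(hsv[...,0]<60)&(hsv[...,1]>90)&(P[...,2]>.03)
w=P[g]; print('lime surf',len(w),w.mean(0).round(4),'top z',w[:,2].max().round(4) if len(w) else None)
# dish floor (grey/white, in cone): fit cone z=z0+a x+b y+tan12*|r|
b=(D<.062)&(hsv[...,1]<45)&(P[...,2]>.01)&(hsv[...,2]>60)&~cv2.dilate(g.astype(np.uint8),np.ones((5,5))).astype(bool)
w=P[b]
from scipy.optimize import least_squares
def f(v): 
    cx,cy,z0,a,c=v; x=w[:,0]-cx;y=w[:,1]-cy
    return w[:,2]-(z0+a*x+c*y+np.tan(np.radians(12))*np.hypot(x,y))
s=least_squares(f,[ex,ey,.05,0,0],loss='soft_l1',f_scale=.003).x
print('cone pts',len(w),'centre',s[:2].round(4),'floor z',s[2].round(4),'foot z',(s[2]-.011).round(4),'tilt deg',np.degrees(s[3:]).round(2))
u=project(r,"scene",[[ex,ey,.05]])[0].astype(int)
x0=max(0,u[0]-75);y0=max(0,u[1]-60)
cv2.imwrite(f'pics/{nm}.png',cv2.resize(p[y0:y0+120,x0:x0+150,::-1],None,fx=5,fy=5,interpolation=cv2.INTER_CUBIC))
E
python3 dishchk.py d4 .542 -.305
```

```text
clock 16.12 pos [ 0.5217 -0.2271  0.0662] q [ 0.38  0.87 -0.08  1.86  0.15  0.41 -1.13] op 9.6 F [-0.1  0.7 -1.6] M [ 0.16  0.02 -0.04]
tool x [-0.  0. -1.] zyaw -2.8857
lime surf 180 [ 0.5478 -0.2837  0.188 ] top z 0.4724
cone pts 1189 centre [ 0.5379 -0.3155] floor z 0.0431 foot z 0.0321 tilt deg [-0.95 -2.03]
```

View pics/d4.png

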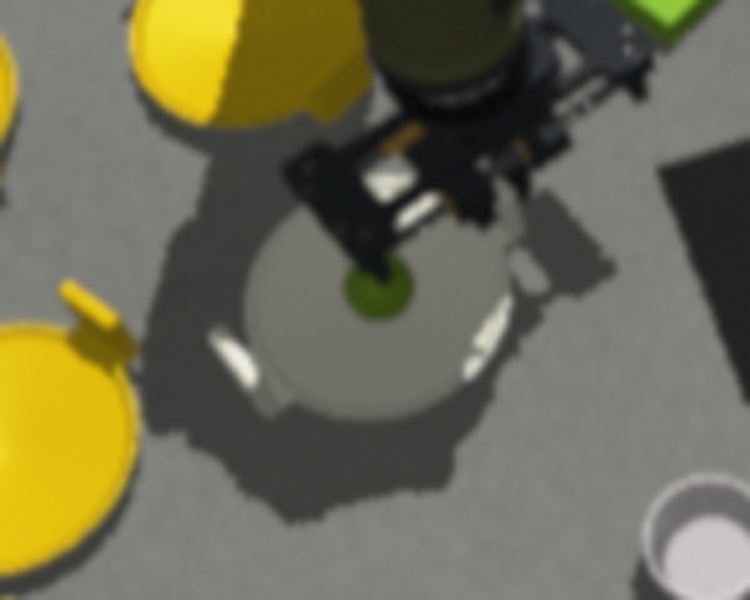

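Lifted: foot at about 33 mm, tilt about 2° or less, lime centred under the finger's tip at (380,285). I raise further, then turn about the ear.

>>> {"fn": "arm_command", "kwargs": {
  "plan": [
    [0.0,-0.003,0,0,0],
    [0.0,-0.006,0,0,0],
    [0.0,-0.009,0,0,0],
    [0.0,-0.01,0,0,0],
    [0.0,-0.01,0,0,0],
    [0.0,-0.009,0,0,0],
    [0.0,-0.006,0,0,-0.01],
    [0.0,-0.003,0,0,-0.02],
    [0.0,0,0,0,-0.035],
    [0.0,0,0,0,-0.05],
    [0.0,0,0,0,-0.05],
    [0.0,0,0,0,-0.05]
  ]
}}

```text
clock: 17.68
tool_pos: [0.5217, -0.2272, 0.1222]
eef_rot: [-0.687, -0.166, 0.687, -0.166]
contact_force: [0.2, -0.7, -1.8]
opening: 0.104
```

>>> {"fn": "arm_command", "kwargs": {
  "plan": [
    [0.0,0,0,0,-0.05],
    [0.0,0,0,0,-0.05],
    [0.0,0,0,0,-0.05],
    [0.0,0,0,0,-0.05],
    [0.0,0,0,0,-0.05],
    [0.0,0,0,0,-0.05],
    [0.0,0,0,0,-0.05],
    [0.0,0,0,0,-0.05],
    [0.0,0,0,0,-0.05],
    [0.0,0,0,0,-0.035],
    [0.0,0,0,0,-0.015],
    [0.0,0,0,0,0]
  ]
}}

```text
clock: 19.18
tool_pos: [0.5218, -0.2273, 0.1223]
eef_rot: [-0.625, -0.33, 0.625, -0.33]
contact_force: [0.6, -0.2, -1.2]
opening: 0.109
```

```bash
sed -i 's/&(P\[...,2\]>.03)$/\&(P[...,2]>.03)\&(P[...,2]<.16)/; s/print(.lime surf/g\&=True;print("lime surf/; s/"lime surf.,/"lime surf",/' h.py; sed -i "s/g=(D<.06)/g=(P[...,2]<.16)\&(D<.06)/" dishchk.py
python3 dishchk.py d5 .587 -.267
```

```text
clock 19.18 pos [ 0.5218 -0.2273  0.1223] q [ 0.5   0.79 -0.29  1.83  0.38  0.57 -0.63] op 9.6 F [ 0.6 -0.2 -1.2] M [ 0.06  0.06 -0.05]
tool x [-0. -0. -1.] zyaw -2.1707
lime surf 146 [ 0.5905 -0.2725  0.1321] top z 0.1414
cone pts 1262 centre [ 0.5907 -0.2763] floor z 0.099 foot z 0.088 tilt deg [ 0.4  -0.95]
```

View pics/d5.png

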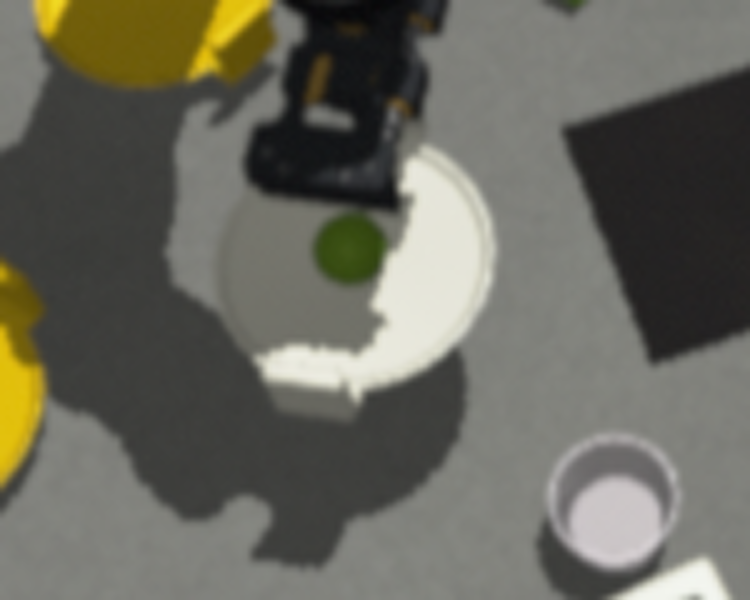

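>>> {"fn": "arm_command", "kwargs": {
  "plan": [
    [0.0,0,0,0,-0.02],
    [0.0,0,0,0,-0.04],
    [0.0,0,0,0,-0.055],
    [0.0,0,0,0,-0.06],
    [0.0,0,0,0,-0.06],
    [0.0,0,0,0,-0.06],
    [0.0,0,0,0,-0.06],
    [0.0,0,0,0,-0.055],
    [0.0,0,0,0,-0.05],
    [0.0,0,0,0,-0.033],
    [0.0,0,0,0,-0.015],
    [0.0,0,0,0,0]
  ]
}}

```text
clock: 20.72
tool_pos: [0.5219, -0.2273, 0.1224]
eef_rot: [0.522, 0.476, -0.522, 0.477]
contact_force: [0.0, 0.0, -1.4]
opening: 0.111
```

```bash
bash g.sh .5155 -.031 .112 -1.6625
```

```text
clock 20.73 pos [ 0.5219 -0.2273  0.1224] q [ 0.58  0.81 -0.43  1.83  0.54  0.62 -0.27] op 9.8 F [ 0.   0.  -1.4] M [ 0.05  0.08 -0.  ]
tool x [ 0. -0. -1.] zyaw -1.6628
shift now [ 0.0104 -0.0244 -0.1949]
shift after turn [ 0.0104 -0.0243 -0.1949] roll -0.0003
```

>>> {"fn": "arm_command", "kwargs": {
  "plan": [
    [0.0,0,0,-0.003,0],
    [0.0,0,-0.001,-0.006,0],
    [0.0,0.001,-0.001,-0.009,0],
    [0.0,0.001,-0.0015,-0.012,0],
    [0.0,0.001,-0.0015,-0.012,0],
    [0.0,0.001,-0.0015,-0.012,0],
    [0.0,0.001,-0.0015,-0.012,0],
    [0.0,0.001,-0.0015,-0.012,0],
    [0.0,0.001,-0.0015,-0.012,0],
    [0.0,0.001,-0.0015,-0.012,0],
    [0.0,0.001,-0.0015,-0.012,0],
    [0.0,0.001,-0.0015,-0.012,0]
  ]
}}

```text
clock: 22.22
tool_pos: [0.518, -0.0995, 0.1123]
eef_rot: [0.522, 0.476, -0.522, 0.477]
contact_force: [0.6, -0.7, -2.6]
opening: 0.106
```

>>> {"fn": "arm_command", "kwargs": {
  "plan": [
    [0.0,0,-0.0015,-0.012,0],
    [0.0,0,-0.0015,-0.012,0],
    [0.0,0,-0.0015,-0.012,0],
    [0.0,0,-0.0015,-0.012,0],
    [0.0,0,-0.001,-0.01,0],
    [0.0,0,-0.001,-0.007,0],
    [0.0,0,0,-0.003,0],
    [0.0,0,0,-0.001,0],
    [0.0,0,0,0,0],
    [0.0,0,0,0,0]
  ]
}}

```text
clock: 23.48
tool_pos: [0.5164, -0.0313, 0.1123]
eef_rot: [-0.523, -0.476, 0.523, -0.476]
contact_force: [1.0, -0.5, -1.4]
opening: 0.111
```

```bash
bash g.sh .5155 -.031 .112 -1.6625; python3 dishchk.py d6 .595 -.0385
```

```text
clock 23.48 pos [ 0.5164 -0.0313  0.1123] q [ 0.17  0.77 -0.33  1.99  0.53  0.47 -0.64] op 9.8 F [ 1.  -0.5 -1.4] M [-0.03  0.06 -0.01]
tool x [-0. -0. -1.] zyaw -1.6634
shift now [ 0.0003 -0.0009 -0.0003]
shift after turn [ 0.0003 -0.0009 -0.0003] roll -0.0009
 clock 23.48 pos [ 0.5164 -0.0313  0.1123] q [ 0.17  0.77 -0.33  1.99  0.53  0.47 -0.64] op 9.8 F [ 1.  -0.5 -1.4] M [-0.03  0.06 -0.01]
tool x [-0. -0. -1.] zyaw -1.6634
lime surf 123 [ 0.6001 -0.0447  0.1224] top z 0.1305
cone pts 1312 centre [-1.6793 -0.7695] floor z 0.1243 foot z 0.1133 tilt deg [-12.33  -3.37]
```

View pics/d6.png

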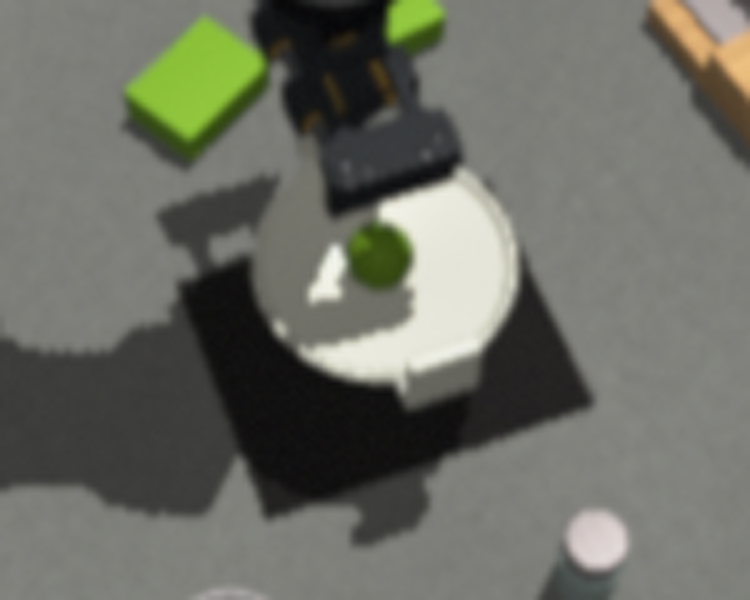

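The dish is over the mat with the free ear at crop (440,370) pointing away, and the lime at (380,255) is in the middle. The cone fit diverged because its mask included mat pixels, so I repeat it restricted by height. I also check the scraper and bystanders.

```bash
sed -i "s/(P\[...,2\]>.01)&(hsv/(P[...,2]>.075)\&(P[...,2]<.13)\&(hsv/; s/D<.062/D<.066/; s/\[ex,ey,.05,0,0\],/[ex,ey,.08,0,0],bounds=([ex-.05,ey-.05,0,-.4,-.4],[ex+.05,ey+.05,.2,.4,.4]),/" dishchk.py; python3 dishchk.py d7 .595 -.0385
python3 - <<'E'
from plant import r
from h import *
for n in("scene","top"):
    p,d=r.snapshot(n); cv2.imwrite(f"pics/fin_{n}.png",p[:,:,::-1])
    P=cloud(r,n,d); hsv=cv2.cvtColor(p,cv2.COLOR_RGB2HSV).astype(int)
    # free ear top
    b=(P[...,0]>.64)&(P[...,0]<.71)&(abs(P[...,1]+.045)<.05)&(P[...,2]>.09)&(P[...,2]<.16)
    w=P[b]; t=w[w[:,2]>w[:,2].max()-.012] if len(w) else w
    print(n,len(t),t.mean(0).round(4),t.max(0).round(4))
    p0=np.load(n+"0c.npy"); 
    if n=="scene":
        df=cv2.absdiff(p,p0).max(-1); cv2.imwrite("pics/diff.png",df)
    o=ortho(r,n,p,.024,.40,.59,.18,.37,.0008); cv2.imwrite(f"pics/rk_{n}.png",o[:,:,::-1])
E
python3 -c "
import cv2,numpy as np
cv2.imwrite('pics/rk.png',np.hstack([cv2.imread('pics/rk_%s.png'%n) for n in('scene','top')]))"
```

```text
clock 23.52 pos [ 0.5164 -0.0313  0.1123] q [ 0.17  0.77 -0.33  1.99  0.53  0.47 -0.64] op 9.6 F [-0.2 -0.5 -2.1] M [-0.08  0.04 -0.01]
tool x [-0. -0. -1.] zyaw -1.6634
lime surf 123 [ 0.5999 -0.0446  0.1221] top z 0.135
cone pts 1177 centre [ 0.5973 -0.0366] floor z 0.0886 foot z 0.0776 tilt deg [0.36 0.54]
scene 72 [ 0.6761 -0.0474  0.1444] [ 0.6812 -0.0265  0.1497]
top 28 [ 0.6741 -0.0483  0.1469] [ 0.6805 -0.0289  0.1558]
```

View pics/fin_scene.png

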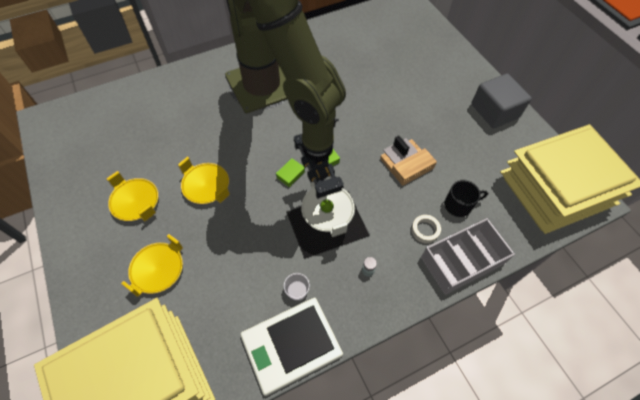

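View pics/rk.png

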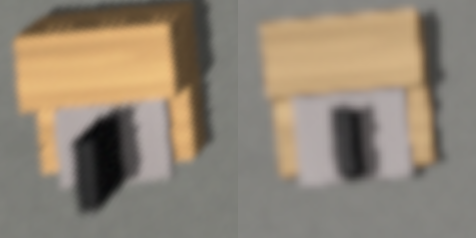

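Everything is in place: the dish centre is 3 mm from the mat's centre, its foot at 78 mm, tilt under 1°. The free ear is at (0.675, -0.048), along the mat's axis. The scraper is still home and the bystanders are where they were. I let it settle and hand in.

>>> {"fn": "arm_command", "kwargs": {
  "plan": [
    [0.0,0,0,0,0],
    [0.0,0,0,0,0],
    [0.0,0,0,0,0],
    [0.0,0,0,0,0]
  ]
}}

```text
clock: 24.18
tool_pos: [0.5164, -0.0309, 0.1124]
eef_rot: [-0.522, -0.476, 0.522, -0.477]
contact_force: [0.3, -0.5, -1.0]
opening: 0.112
```

```bash
python3 -c "
from plant import r
print(r.get_state()['qd'].round(3)); print(r.finish_job())"
```

```text
[-0.    -0.001  0.001 -0.     0.     0.     0.001]
the job is handed in; nothing more can be done
None
```

I slid the scraper into the holder until it hit the stop and let go of it. I then lifted the white dish by its left ear, turned it a quarter turn, and handed the job in at about 24 s. The arm is holding the dish over the mat by the near ear. The hand-in reports no verdict, so the results below are from my own last checks.

- **Scraper:** the stop was felt at 14 N with no further travel. In both cameras the tip sits about 50–52 mm inside the slot, centred and flat, and the fingers are clear of it.
- **Dish:** its centre is about 3 mm from the mat's centre and its foot about 78 mm above the counter. It is tilted less than 1° and still. The ears line up with the mat's x axis, with the free ear pointing away.
- **Lime and other things:** the lime is in the middle of the dish, and the bystanders look unmoved in the pictures.

**Disagreements along the way:**
- The first height fit of the dish over the mat diverged because it included mat pixels. Repeated with height limits, it gave the dish figures above.
- The two cameras differed by up to about 2 mm, and by more on the blade's sideways position in the hand. I settled that by sighting the blade against the ledge before pushing it in.
- On release the hand sprang about 4 mm forward; the scraper stayed at the stop.

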